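# Unlock the gas-tap box at the comal station

### The arm

A 6-joint arm with a two-finger parallel gripper is mounted at the origin on the work surface. World frame = base frame: x ahead of the robot, y to its left, z up, the work surface at z = 0. Lengths are in m, angles in rad, forces in N, time in s.
With the tool pointing down it reaches from about 0.35 to 0.975 m from the base axis. Payload 4.9 kg.
Tool frame: the origin (TCP) lies midway between the tips of the shut fingers; the grasp point (between the pads) lies 19 mm behind it; z points along the fingers, y is the direction in which the jaws open and shut (so a half turn about z gives the same grasp; the last joint's range is limited). The gripper opens to 85 mm and grips with 20 to 120 N. Pads are 22 mm wide; open, the fingers measure 114 mm over their backs; the gripper's body (76 mm by 85 mm) begins 54 mm behind the grasp point. The pads swing forward as they close: fully open they stand 13 mm farther back than shut.
Start: joints at [1.085, 0.053, 1.613, -0, 1.476, -0.119], TCP at [0.224, 0.583, 0.231] pointing down, gripper open.
Joint ranges: [-3.01, 3.01], [-1.01, 2.22], [0.06, 2.58], [-1.02, 4.17], [0.09, 2.62], [-3.14, 3.14]. Speed limits (rad/s): [2.57, 2.57, 3.14, 3.14, 3.14, 3.14].

### API

Orientations are given as a rotation vector (axis times angle).
In Python, from station import ctrl gives the robot as it stands.
- The arm moves only by the tool drive_tool, never from a script. Its argument "moves" is one flat list of numbers, 7 for each row, row after row: the turn, a rotation vector about the world's x, y, z in degrees, then the shift along the world's x, y, z in m, then the closure, from 0 (fully open) to 1 (shut). A call has exactly 5 rows; each row shifts and turns the commanded pose from where the row before left it; what a row does not reach is not made up. A row lasts 1/8 s, in which the tool goes at most 62.5 mm and 10.7 degrees, less where a joint would pass 70% of its speed; a pose out of reach is approached as far as the arm can. A call is refused whole if a number of a shift passes 0.0625 or a number of a turn 10.7, either way. A call with a gripper value outside its range is refused whole. The fingers move at their own pace and stop on an object; "newtons" is the grip in N (left out, the last holds). Time passes only in rows, so rows that do not move let the fingers close, or fill a call up. It gives the time, the measured TCP pose, the force and the opening at its end, in the units of the state.
- ctrl.get_obs(): the state, without advancing time (a new reading comes with each control period).
- ctrl.get_image(name): name is "scene" or "top" or "wrist"; returns the picture (400x640x3 uint8, red, green, blue); there is no depth.
- ctrl.get_calibration(name): a dict with "fx", "fy", "cx", "cy" (pixels), "rvec" (rotation vector, rad) and "tvec" (3), from world to camera coordinates, as OpenCV has them; the wrist camera has in their place "T_tool_cam" (4x4, takes a point from camera to tool coordinates, whose origin is the TCP and whose axes are the flange's). Camera axes: x right, y down, z forward; pixel columns grow to the right and rows downward; lengths in m; the calibration is good to about 2 mm. A picture is of the moment at which its call begins: read the wrist's pose just before it. get_calibration takes no time and is no camera call.
- ctrl.finish_job(): hands the job in, once; it reports no verdict.
The state is a dict: "t": time; "q": joint angles; "dq": joint speeds; "effort": joint torques, N m; "tool_pos": TCP position; "tool_rot": TCP orientation; "contact_force": force on the tool from outside, world axes, zero at the start; "wrist_torque": the same for the moment, N m; "opening": finger opening in m.
Only numpy, scipy, OpenCV 4.12 (cv2) and the standard library are available. Lean on these libraries where they do the work, as an engineer would, in place of code of your own. Each camera call takes 0.05 s, during which the arm holds its last target.

### The job

Open the blue gas-tap lock box by its combination dial, read like a clock face with the red mark as 12: left (counter-clockwise) to 12, right to 1, left to 11. The dial is sprung and caught at each number, so press it in gently to free it, keep that light press while turning, never push it hard down, and let it rise fully at each of the three numbers. When it has risen at 11, draw the brass bolt knob all the way away from the dial and let go, leaving the dial at 11 and the kitchen things around the box where they are.

Things in the scene. Friction and masses are not known exactly. Their poses are not given: they have to be found in the camera images.
- lockbox: Blue steel lock box fixed to the counter: 160 mm along its x, 260 along its y, 70 high, a brass pipe stub on its +x side. Origin: centre of its underside, z up. In this frame the dial axis is at (0, +50) mm and the locked bolt at (0, -55) mm on the flat top. Its +x side faces away from the robot, turned up to 20 degrees either way.
- mark_12 (a point): Middle of the larger red mark on the box top, 54 mm from the dial axis towards the box's +x: 12 o'clock. Eleven smaller white marks, 30 degrees apart, complete the clock face: seen from above 1 lies 30 degrees clockwise of 12 (towards the box's -y), 11 lies 30 degrees counter-clockwise (towards +y).
- dial (a joint): Angle (rad) of the dial, counter-clockwise from above positive: 0 = pointer at 12, -0.524 = at 1, +0.524 = at 11; range -1.40 to +0.80. It starts parked near 2 (-1.31 to -0.91) in a wide free slot. Turning it while pressed takes about 0.04 N m.
- pointer_tip (a point): Outer end of the black pointer bar on the dial's flat steel skirt (92 mm in diameter, 4 mm thick), 45 mm from the dial axis. When the dial is risen the skirt's upper face is 96 mm above the box's underside; fingertips may rest on it beside the grip to press the dial. A white line on the grip points the same way.
- dial_top (a point): Centre of the top of the dial's round black grip (40 mm in diameter, 30 mm tall above the skirt), on the dial axis; x axis along the pointer. Risen, it is 126 mm above the box's underside. Risen, the dial is caught by teeth between the numbers; let up within 2 degrees of 11, 12 or 1 it rises fully, elsewhere a tooth holds it down.
- press: The dial's sprung upright spindle, carrying the dial; origin on the dial axis at box-top level when risen, sinking with the dial. First comes slack, 2 to 16 mm, different each time, against only 2 N; then a firm spring: 2 N more at once and 8 N per mm. 1.3 mm into it (15 N in all) the dial turns freely. Over 19 N is too hard; no stop is felt: only force tells.
- catch: The unseen catch inside the box, under the dial (origin on the dial axis at box-top level, fixed): firm spring and teeth between the numbers. It takes up to 18 N (the press beyond the slack's 2 N, or the dial twisted against a tooth at 39 mm radius, 0.7 N m); more damages it.
- bolt (a joint): Travel (m) of the brass bolt knob along the lock box's -y direction, away from the dial: 0 = locked, 0.036 = fully drawn (hard stop). It takes about 3 N to slide and stays where left. The lockwork blocks it after about 3 mm unless the dial is at 11.
- bolt_grip (a point): Centre of the top of the upright brass bolt knob: 22 mm in diameter, its top 37 mm above the box top, gripped anywhere in the upper 30 mm.
- comal: Dark steel comal, round, 300 mm across, 24 mm high, to the left; bystander. Origin under its centre.
- basket: Lidded red plastic tortilla basket, 210 mm across, 125 mm high; bystander. Origin under its centre.
- tortilla_press: Round aluminium tortilla press, 190 mm across, 66 mm high, with a handle, to the right; bystander. Origin under its centre.
- spatula: Spatula 260 mm long lying on the robot's side of the lock box; bystander. Origin under its middle.
- tongs: Bamboo tongs 240 mm long, 18 mm high, lying beyond the lock box; bystander. Origin under their middle.
- salt_jar: Jar 60 mm across, 85 mm high, standing off the box's -y end; bystander. Origin under its centre.
- salsa_bowl: Terracotta bowl 100 mm across, 45 mm high, standing off the box's +y end; bystander. Origin under its centre.

How it is judged:
By the outcome, as a careful person would: the job done as asked, in the order asked, and still so for the second after the job is handed in, with the robot touching nothing.
It also fails if it takes over 72 s, if anything falls off the work surface, if the arm or the gripper's body presses on something with over 40 N, if the wrist force passes 120 N, or if a joint passes its speed limit or range.

## Working session

There is one attempt and no reset: what is moved stays moved. The work goes in short steps, Python scripts to look and compute and a tool call to move; the robot and the scene stay as the last step left them, time stands still between calls to the robot, and variables do not carry over. Pictures are saved under pics/ and viewed, and the job is handed in when it is done.

Besides the shell and the picture viewer there is one more tool, called by a JSON object that holds its "fn" and its "kwargs". drive_tool: Moves the arm, as the interface text tells. Its arguments: {"type":"object","properties":{"moves":{"type":"array","items":{"type":"number"}},"newtons":{"type":"number"}},"required":["moves"]}

```bash
ls; mkdir -p pics
python3 - <<'E'
from station import ctrl
import cv2
o=ctrl.get_obs(); print(o)
for n in ["scene","top","wrist"]:
    im=ctrl.get_image(n); cv2.imwrite(f"pics/{n}0.png",im[:,:,::-1]); print(n,ctrl.get_calibration(n))
E
```

```text
pics
{'t': 0.0, 'q': array([ 1.08498278e+00,  5.33513776e-02,  1.61429176e+00,  5.02086975e-06,
        1.47596990e+00, -1.19009922e-01]), 'dq': array([-0.00024142,  0.00057267,  0.00143635, -0.00034129,  0.00082504,
       -0.00078836]), 'effort': array([ 6.43580697e-04, -3.93685985e+01, -3.70177424e+01, -6.18362424e-05,
        7.14043636e-03,  1.69011071e-05]), 'tool_pos': array([0.22386153, 0.58287606, 0.23006774]), 'tool_rot': array([-5.72839025e-01, -3.08830704e+00,  3.02666683e-03]), 'contact_force': array([ 1.01201644,  0.13090839, -0.38833733]), 'wrist_torque': array([-0.00598641, -0.00646956,  0.01957375]), 'opening': 0.0853368478644293}
scene {'fx': 467.7069287531461, 'fy': 467.7069287531461, 'cx': 321.1270408372436, 'cy': 193.9333133760956, 'rvec': array([ 1.94126999,  1.70946078, -0.56734468]), 'tvec': array([-0.04482409, -0.36914476,  2.15816938])}
top {'fx': 493.3880172784049, 'fy': 493.3880172784049, 'cx': 319.83750116026056, 'cy': 192.2908198424048, 'rvec': array([ 2.16600796, -2.21928589,  0.06288804]), 'tvec': array([-0.02202138,  0.55415989,  1.69414453])}
wrist {'fx': 306.354150130335, 'fy': 306.354150130335, 'cx': 319.46159180033374, 'cy': 195.69660582887127, 'T_tool_cam': array([[-5.62715860e-04, -9.47682069e-01, -3.19215257e-01,
         8.08278999e-02],
       [ 9.99999812e-01, -6.10465608e-04,  4.95325831e-05,
        -2.33990010e-04],
       [-2.41811077e-04, -3.19215169e-01,  9.47682234e-01,
        -1.42562532e-01],
       [ 0.00000000e+00,  0.00000000e+00,  0.00000000e+00,
         1.00000000e+00]])}
```

View pics/top0.png

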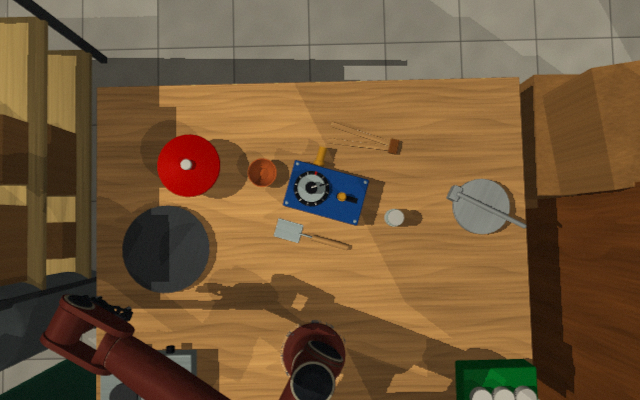

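View pics/scene0.png

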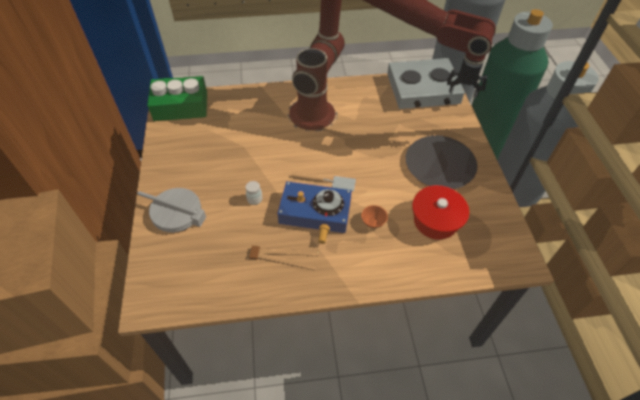

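View pics/wrist0.png

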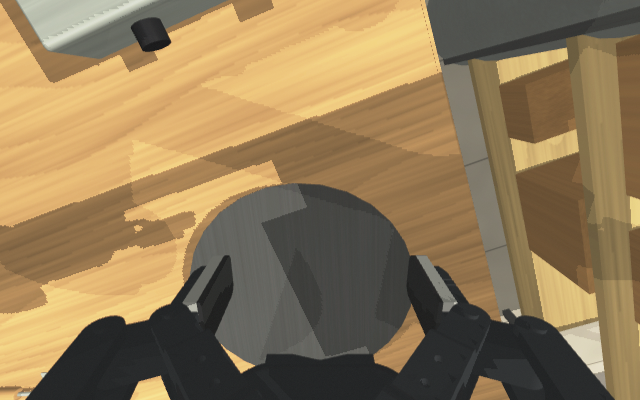

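The top view shows the box at about (326,192), dial (312,188), bolt knob (343,197), red lid (190,165), jar (394,217) and bowl (262,172). The gripper is over the comal.

```bash
cat > h.py <<'E'
import numpy as np, cv2
from scipy.spatial.transform import Rotation as R
from station import ctrl
def cam(n,o=None):
    c=ctrl.get_calibration(n); K=np.array([[c['fx'],0,c['cx']],[0,c['fy'],c['cy']],[0,0,1]])
    if 'T_tool_cam' in c:
        T=np.eye(4);T[:3,:3]=R.from_rotvec(o['tool_rot']).as_matrix();T[:3,3]=o['tool_pos']
        M=T@c['T_tool_cam']
        return K,M[:3,:3],M[:3,3]
    A=R.from_rotvec(c['rvec']).as_matrix().T
    return K,A,-A@c['tvec']
def ray(C,px,z):
    K,A,p=C; px=np.atleast_2d(px).astype(float)
    d=np.c_[px,np.ones(len(px))]@np.linalg.inv(K).T@A.T
    s=(z-p[2])/d[:,2]; return p+d*s[:,None]
def proj(C,P):
    K,A,p=C; q=(np.atleast_2d(P)-p)@A@K.T; return q[:,:2]/q[:,2:]
def st(o=None):
    o=o or ctrl.get_obs(); print('t',round(o['t'],3),'pos',o['tool_pos'].round(4),'rot',o['tool_rot'].round(3),'F',o['contact_force'].round(2),'T',o['wrist_torque'].round(3),'op',round(o['opening'],4),'q',o['q'].round(3)); return o
def snap(n,f):
    o=ctrl.get_obs(); im=ctrl.get_image(n); cv2.imwrite(f'pics/{f}.png',im[:,:,::-1]); return o,im
E
python3 - <<'E'
from h import *
im=cv2.imread('pics/top0.png'); hsv=cv2.cvtColor(im,cv2.COLOR_BGR2HSV)
m=cv2.inRange(hsv,(105,120,50),(125,255,255)); m[:,:270]=0;m[:,400:]=0
cs=max(cv2.findContours(m,0,2)[0],key=cv2.contourArea)
r=cv2.minAreaRect(cs);print(r); b=cv2.boxPoints(r)
C=cam('top'); w=ray(C,b,.07);print(w, np.linalg.norm(np.diff(w,axis=0),axis=1))
print(w.mean(0))
for n,p,z in [('dial',(312,188),.11),('bolt',(343,197),.1),('ptr',(326,185),.096),('bowl',(262,172),.04),('jar',(394,217),.085),('lid',(190,165),.1)]: print(n,ray(C,p,z))
o=ctrl.get_obs();print(R.from_rotvec(o['tool_rot']).as_matrix().round(3))
cv2.imwrite('pics/c.png',cv2.resize(im[140:250,240:420],None,fx=4,fy=4,interpolation=2))
E
```

```text
((325.7676086425781, 192.1322784423828), (76.38976287841797, 46.741455078125), 15.350137710571289)
[[ 0.51223354  0.08982725  0.07      ]
 [ 0.66304518  0.04512237  0.07      ]
 [ 0.58872199 -0.20087894  0.07      ]
 [ 0.43865005 -0.15500619  0.07      ]] [0.15729805 0.25698362 0.15692641]
[ 0.55066269 -0.05523388  0.07      ]
dial [[ 0.5627972  -0.01004133  0.11      ]]
bolt [[ 0.53128704 -0.11124817  0.1       ]]
ptr [[ 0.57253158 -0.0563339   0.096     ]]
bowl [[0.62647284 0.16086664 0.04      ]]
jar [[ 0.46151383 -0.27921705  0.085     ]]
lid [[0.6494163  0.39143777 0.1       ]]
[[-0.933  0.359 -0.001]
 [ 0.359  0.933 -0.001]
 [ 0.    -0.002 -1.   ]]
```

View pics/c.png

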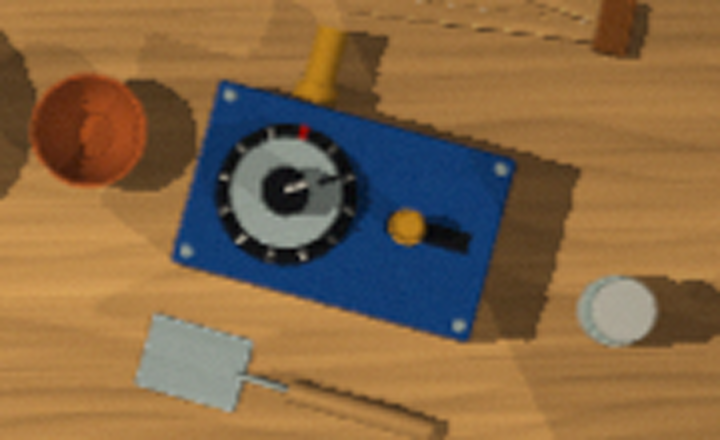

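{"fn": "drive_tool", "kwargs": {"moves": [0, 0, -4, 0.024, -0.042, 0.002, 0, 0, 0, -4, 0.024, -0.042, 0, 0, 0, 0, -4, 0.024, -0.042, 0, 0, 0, 0, -4, 0.024, -0.042, 0, 0, 0, 0, -4, 0.024, -0.042, 0, 0]}}

```text
t: 0.78
tool_pos: [0.3445, 0.3719, 0.233]
tool_rot: [1.104, 2.941, -0.0]
contact_force: [0.4, -0.4, 0.4]
opening: 0.0855
```

{"fn": "drive_tool", "kwargs": {"moves": [0, 0, -4, 0.024, -0.042, 0, 0, 0, 0, -4, 0.024, -0.042, 0, 0, 0, 0, -4, 0.024, -0.042, 0, 0, 0, 0, -4, 0.024, -0.042, 0, 0, 0, 0, -4, 0.024, -0.042, 0, 0]}}

```text
t: 1.4
tool_pos: [0.4645, 0.1619, 0.2331]
tool_rot: [-1.598, -2.705, -0.0]
contact_force: [0.3, 0.1, 0.6]
opening: 0.085
```

{"fn": "drive_tool", "kwargs": {"moves": [0, 0, -4, 0.024, -0.042, 0, 0, 0, 0, -4, 0.024, -0.042, 0, 0, 0, 0, -4, 0.024, -0.042, 0, 0, 0, 0, -4, 0.024, -0.042, 0, 0, 0, 0, 0, 0.004, -0.006, 0, 0]}}

```text
t: 2.02
tool_pos: [0.5647, -0.0129, 0.2327]
tool_rot: [-1.96, -2.454, 0.001]
contact_force: [0.2, -0.2, -0.5]
opening: 0.0855
```

Run:
```python
from h import *
o,im=snap('wrist','w1'); st(o)
C=cam('wrist',o)
y=np.radians(-16.6);c=np.array([.5507,-.0552]);X=np.array([np.cos(y),np.sin(y)]);Y=np.array([-X[1],X[0]])
d=c+.05*Y
print(d,proj(C,[[*d,.126],[*(d+.054*X),.07],[*(c-.055*Y),.107]]))
```

```text
t 2.025 pos [ 0.5647 -0.0129  0.2327] rot [-1.960e+00 -2.454e+00  1.000e-03] F [ 0.21 -0.19 -0.53] T [ 0.055 -0.031  0.008] op 0.0855 q [-0.154 -0.09   1.752 -0.     1.481 -0.378]
[ 0.56498442 -0.00728387] [[320.2113845  186.67376169]
 [364.90439007 195.28864562]
 [268.86165011 268.36987714]]
```

View pics/w1.png

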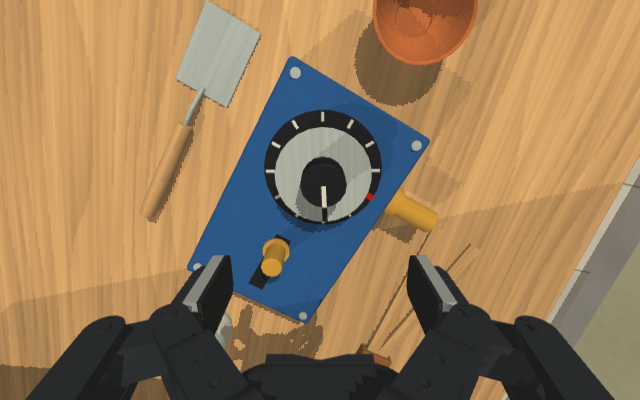

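Wrist view: dial centre about (323,180), red mark (370,197), bolt top (271,267), pointer straight down to about (324,222). I'll measure these accurately.

Run:
```python
from h import *
from scipy.optimize import least_squares
import pickle
o=ctrl.get_obs()
C=cam('wrist',o)
im=cv2.imread('pics/w1.png');hsv=cv2.cvtColor(im,cv2.COLOR_BGR2HSV)
# red mark
m=cv2.inRange(hsv,(0,180,120),(6,255,255)); m[:150]=0;m[230:]=0;m[:,:340]=0;m[:,395:]=0
yx=np.argwhere(m);print(len(yx));r=ray(C,yx.mean(0)[::-1],.07)[0];print('mark12',yx.mean(0)[::-1],r)
# skirt: grey contour
m=cv2.inRange(hsv,(0,0,60),(179,60,255));m[:115]=0;m[232:]=0;m[:,:262]=0;m[:,385:]=0
cs=max(cv2.findContours(m,0,1)[0],key=cv2.contourArea)
w=ray(C,cs[:,0],.096)[:,:2]
def fit(w,r0):
    f=lambda p:np.hypot(w[:,0]-p[0],w[:,1]-p[1])-p[2]
    s=least_squares(f,[*w.mean(0),r0],loss='soft_l1',f_scale=.001);return s.x,np.sqrt((s.fun**2).mean())
print('skirt',fit(w,.046))
# plate: black ring outer = blue inner hole
b=cv2.inRange(hsv,(100,100,30),(128,255,255))
cc,hh=cv2.findContours(b,2,1)
cc=sorted([c for c in cc],key=cv2.contourArea)[::-1]
for c in cc[:3]:
    print(cv2.contourArea(c),cv2.boundingRect(c))
    if 7000<cv2.contourArea(c)<16000: print('ring',fit(ray(C,c[:,0],.07)[:,:2],.06))
box=cc[0];print('box',ray(C,cv2.boxPoints(cv2.minAreaRect(cc[0])),.07)[:,:2])
v=cv2.cvtColor(im,cv2.COLOR_BGR2GRAY)
cv2.imwrite('pics/c2.png',cv2.resize(im[100:290,230:430],None,fx=3.1,fy=3.1,interpolation=2))
```

```text
38
mark12 [369.42105263 196.13157895] [ 0.62144426 -0.0218024   0.07      ]
skirt (array([ 0.56673582, -0.00500424,  0.04572051]), np.float64(0.003343509364268242))
32776.5 (187, 57, 243, 266)
10653.5 (263, 109, 120, 116)
ring (array([ 0.56707849, -0.00552616,  0.06016466]), np.float64(0.0003779776147980997))
1223.0 (248, 234, 43, 56)
box [[ 0.44051594 -0.15189625]
 [ 0.51383061  0.09281942]
 [ 0.66534408  0.06185775]
 [ 0.62735863 -0.21414848]]
```

View pics/c2.png

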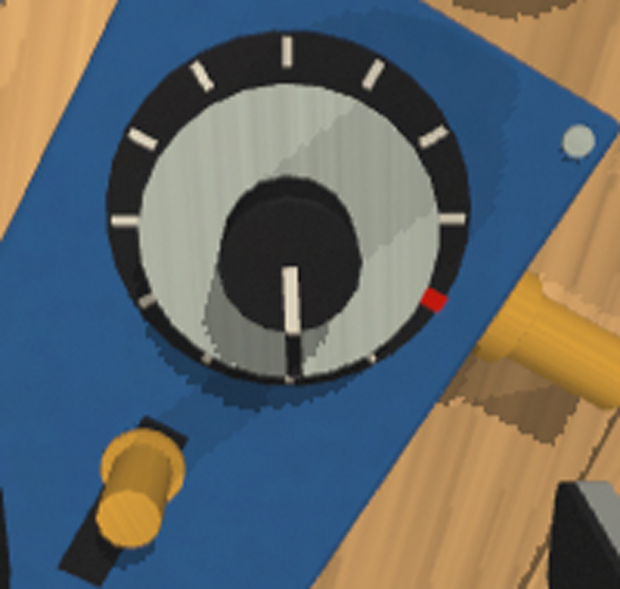

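Run:
```python
from h import *
o=ctrl.get_obs(); C=cam('wrist',o)
im=cv2.imread('pics/w1.png');hsv=cv2.cvtColor(im,cv2.COLOR_BGR2HSV)
c=np.array([.5671,-.0055])
p=lambda x,y:(230+x/3.1-.3,100+y/3.1-.3)
t=ray(C,p(294,375),.097)[0,:2]-c; print('tip',np.hypot(*t),np.degrees(np.arctan2(t[1],t[0])))
# white line
m=((hsv[:,:,2]>170)&(hsv[:,:,1]<70)).astype(np.uint8); m[:184]=0;m[208:]=0;m[:,:318]=0;m[:,331:]=0
yx=np.argwhere(m)[:,::-1];w=ray(C,yx,.126)[:,:2];print(len(yx))
v=cv2.fitLine(w.astype(np.float32),2,0,.01,.01).ravel();print('line',v,np.degrees(np.arctan2(v[1],v[0])))
q=w.mean(0)-c;print('mean off',q,np.degrees(np.arctan2(q[1],q[0])), w.min(0)-c,w.max(0)-c)
# grip top circle by dark mask
m=(hsv[:,:,2]<52).astype(np.uint8)
```

```text
tip 0.04441283752210244 -74.7795435996737
84
line [ 0.22788197 -0.9736888   0.56942075 -0.01419266] -76.82759
mean off [ 0.00232074 -0.00869266] -75.05197500444966 [-0.00138309 -0.01785077] [0.00566026 0.00038197]
```

{"fn": "drive_tool", "kwargs": {"moves": [0, 0, 1.5, 0.0024, 0.0074, -0.02, 0, 0, 0, 0, 0, 0, -0.03, 0, 0, 0, 0, 0, 0, -0.03, 0, 0, 0, 0, 0, 0, -0.025, 0, 0, 0, 0, 0, 0, -0.015, 0]}}

```text
t: 2.7
tool_pos: [0.5645, -0.0012, 0.1103]
tool_rot: [-1.918, -2.484, 0.003]
contact_force: [-1.0, 0.5, -0.8]
opening: 0.0851
```

Run:
```python
from h import *
o,im=snap('wrist','w2'); st(o)
C=cam('wrist',o); print(proj(C,[[.5671,-.0055,.126]]))
```

```text
t 2.7 pos [ 0.5645 -0.0012  0.1103] rot [-1.918 -2.484  0.003] F [-0.96  0.53 -0.76] T [ 0.025 -0.079 -0.002] op 0.0851 q [-0.134  0.018  1.858  0.     1.269 -0.39 ]
[[320.40318077 280.87029593]]
```

View pics/w2.png

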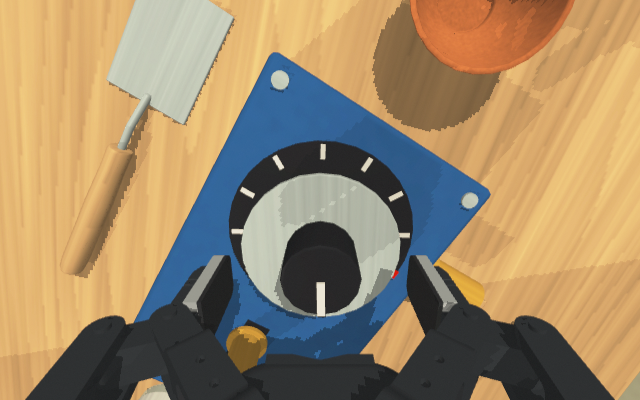

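The dial is centred between the fingers, and the white line is vertical at column 320, so the pointer yaw is about -75.4°. Next I'll settle and lower to grip height.

{"fn": "drive_tool", "kwargs": {"moves": [0, 0, 0, 0.0008, -0.0018, -0.004, 0, 0, 0, 0, 0, 0, -0.004, 0, 0, 0, 0, 0, 0, 0, 0, 0, 0, 0, 0, 0, 0, 0, 0, 0, 0, 0, 0, 0, 0]}}

```text
t: 3.38
tool_pos: [0.5676, -0.0051, 0.1057]
tool_rot: [1.923, 2.483, 0.001]
contact_force: [0.4, -0.3, -0.5]
opening: 0.0854
```

Run:
```python
from h import *
o,im=snap('wrist','w3'); st(o)
C=cam('wrist',o); print(proj(C,[[.5671,-.0055,.126],[.5671,-.0055,.096]]))
hsv=cv2.cvtColor(im,cv2.COLOR_RGB2HSV)
m=((hsv[:,:,2]>150)&(hsv[:,:,1]<70)).astype(np.uint8); m[:265]=0;m[350:]=0;m[:,:312]=0;m[:,335:]=0
cs=max(cv2.findContours(m,0,2)[0],key=cv2.contourArea);print(cv2.boundingRect(cs))
yx=np.argwhere(m)[:,::-1];w=ray(C,yx,.126)[:,:2]
v=cv2.fitLine(w.astype(np.float32),2,0,.01,.01).ravel();print(len(yx),v,np.degrees(np.arctan2(v[1],v[0])))
A=R.from_rotvec(o['tool_rot']).as_matrix();print(A.round(4),np.degrees(np.arctan2(A[1,1],A[0,1])))
```

```text
t 3.375 pos [ 0.5676 -0.0051  0.1057] rot [1.923e+00 2.483e+00 1.000e-03] F [ 0.42 -0.27 -0.52] T [ 0.053  0.011 -0.004] op 0.0854 q [-0.14   0.028  1.856  0.     1.257 -0.393]
[[316.22480358 278.19842361]
 [316.72344614 247.2005432 ]]
(312, 279, 9, 37)
340 [ 0.41181672 -0.9112667   0.57055855 -0.0161723 ] -65.680984
[[-2.500e-01  9.682e-01  7.000e-04]
 [ 9.682e-01  2.500e-01 -1.000e-04]
 [-3.000e-04  7.000e-04 -1.000e+00]] 14.477769759926451
```

View pics/w3.png

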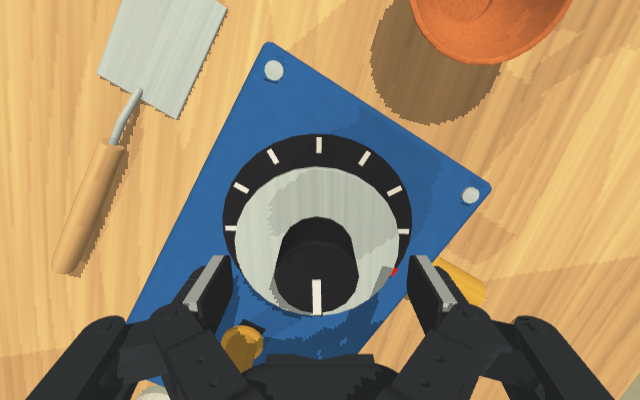

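{"fn": "drive_tool", "kwargs": {"moves": [0, 0, 0, -0.0005, -0.0004, 0, 0.3, 0, 0, 0, 0, 0, 0, 1, 0, 0, 0, 0, 0, 0, 1, 0, 0, 0, 0, 0, 0, 1, 0, 0, 0, 0, 0, 0, 1], "newtons": 60}}

```text
t: 4.05
tool_pos: [0.5665, -0.0055, 0.1053]
tool_rot: [-1.923, -2.483, 0.001]
contact_force: [-2.4, -2.2, 1.0]
opening: 0.0379
```

Run:
```python
from h import *
st()
```

```text
t 4.05 pos [ 0.5665 -0.0055  0.1053] rot [-1.923e+00 -2.483e+00  1.000e-03] F [-2.35 -2.23  1.03] T [-0.115  0.342 -0.04 ] op 0.0379 q [-0.141  0.027  1.858 -0.     1.257 -0.394]
```

{"fn": "drive_tool", "kwargs": {"moves": [0, 0, 0, 0, 0, -0.0004, 1, 0, 0, 0, 0, 0, -0.0004, 1, 0, 0, 0, 0, 0, -0.0004, 1, 0, 0, 0, 0, 0, -0.0003, 1, 0, 0, 0, 0, 0, 0, 1]}}

```text
t: 4.68
tool_pos: [0.5665, -0.0054, 0.1036]
tool_rot: [-1.923, -2.483, 0.001]
contact_force: [-5.1, -1.7, 2.1]
opening: 0.038
```

Run:
```python
from h import *
st()
```

```text
t 4.675 pos [ 0.5665 -0.0054  0.1036] rot [-1.923e+00 -2.483e+00  1.000e-03] F [-5.1  -1.69  2.13] T [-0.225  0.69  -0.016] op 0.038 q [-0.141  0.029  1.859 -0.     1.254 -0.394]
```

{"fn": "drive_tool", "kwargs": {"moves": [0, 0, 0, -0.0005, -0.0002, -0.0004, 1, 0, 0, 0, 0, 0, -0.0004, 1, 0, 0, 0, 0, 0, -0.0004, 1, 0, 0, 0, 0, 0, -0.0003, 1, 0, 0, 0, 0, 0, 0, 1]}}

```text
t: 5.3
tool_pos: [0.5665, -0.0055, 0.1028]
tool_rot: [1.923, 2.484, 0.0]
contact_force: [-4.2, -0.5, 4.8]
opening: 0.0376
```

Run:
```python
from h import *
st()
```

```text
t 5.3 pos [ 0.5665 -0.0055  0.1028] rot [1.923 2.484 0.   ] F [-4.17 -0.55  4.78] T [-0.005  0.802  0.002] op 0.0376 q [-0.141  0.029  1.86   0.     1.252 -0.394]
```

{"fn": "drive_tool", "kwargs": {"moves": [0, 0, 0, -0.0005, 0, -0.0003, 1, 0, 0, 0, 0, 0, -0.0003, 1, 0, 0, 0, 0, 0, -0.0002, 1, 0, 0, 0, 0, 0, 0, 1, 0, 0, 0, 0, 0, 0, 1]}}

```text
t: 5.92
tool_pos: [0.5665, -0.0056, 0.1025]
tool_rot: [1.923, 2.483, 0.001]
contact_force: [-4.7, -0.1, 6.8]
opening: 0.0383
```

Run:
```python
from h import *
st()
```

```text
t 5.925 pos [ 0.5665 -0.0056  0.1025] rot [1.923e+00 2.483e+00 1.000e-03] F [-4.68 -0.09  6.76] T [-0.016  0.763  0.066] op 0.0383 q [-0.141  0.028  1.862  0.     1.25  -0.394]
```

{"fn": "drive_tool", "kwargs": {"moves": [0, 0, 0, -0.0005, 0, -0.0005, 1, 0, 0, 0, 0, 0, -0.0005, 1, 0, 0, 0, 0, 0, -0.0005, 1, 0, 0, 0, 0, 0, -0.0005, 1, 0, 0, 0, 0, 0, 0, 1]}}

```text
t: 6.55
tool_pos: [0.5665, -0.0056, 0.1018]
tool_rot: [1.922, 2.482, 0.002]
contact_force: [-6.2, 0.2, 12.5]
opening: 0.0381
```

Run:
```python
from h import *
st()
```

```text
t 6.55 pos [ 0.5665 -0.0056  0.1018] rot [1.922e+00 2.482e+00 2.000e-03] F [-6.15  0.19 12.52] T [ 0.039  1.12  -0.011] op 0.0381 q [-0.141  0.029  1.862  0.     1.248 -0.394]
```

{"fn": "drive_tool", "kwargs": {"moves": [0, 0, 0, -0.001, 0, -0.0005, 1, 0, 0, 0, -0.001, 0, -0.0005, 1, 0, 0, 0, 0, 0, -0.0003, 1, 0, 0, 0, 0, 0, 0, 1, 0, 0, 0, 0, 0, 0, 1]}}

```text
t: 7.18
tool_pos: [0.5663, -0.0057, 0.1017]
tool_rot: [1.92, 2.479, 0.007]
contact_force: [-1.9, 1.6, 12.7]
opening: 0.0381
```

Run:
```python
from h import *
for i in range(4): st()
```

```text
t 7.175 pos [ 0.5663 -0.0057  0.1017] rot [1.92  2.479 0.007] F [-1.95  1.57 12.72] T [0.069 0.515 0.039] op 0.0381 q [-1.420e-01  2.500e-02  1.866e+00  1.000e-03  1.243e+00 -3.950e-01]
t 7.175 pos [ 0.5663 -0.0057  0.1017] rot [1.92  2.479 0.007] F [-1.95  1.57 12.72] T [0.069 0.515 0.039] op 0.0381 q [-1.420e-01  2.500e-02  1.866e+00  1.000e-03  1.243e+00 -3.950e-01]
t 7.175 pos [ 0.5663 -0.0057  0.1017] rot [1.92  2.479 0.007] F [-1.95  1.57 12.72] T [0.069 0.515 0.039] op 0.0381 q [-1.420e-01  2.500e-02  1.866e+00  1.000e-03  1.243e+00 -3.950e-01]
t 7.175 pos [ 0.5663 -0.0057  0.1017] rot [1.92  2.479 0.007] F [-1.95  1.57 12.72] T [0.069 0.515 0.039] op 0.0381 q [-1.420e-01  2.500e-02  1.866e+00  1.000e-03  1.243e+00 -3.950e-01]
```

{"fn": "drive_tool", "kwargs": {"moves": [0, 0, 0, -0.0003, 0, -0.0005, 1, 0, 0, 0, -0.0002, 0, -0.0005, 1, 0, 0, 0, 0, 0, -0.0004, 1, 0, 0, 0, 0, 0, 0, 1, 0, 0, 0, 0, 0, 0, 1]}}

```text
t: 7.8
tool_pos: [0.5663, -0.0057, 0.1013]
tool_rot: [1.92, 2.478, 0.008]
contact_force: [-2.9, 0.6, 16.1]
opening: 0.0376
```

Run:
```python
from h import *
st()
```

```text
t 7.8 pos [ 0.5663 -0.0057  0.1013] rot [1.92  2.478 0.008] F [-2.93  0.55 16.14] T [0.154 0.723 0.003] op 0.0376 q [-1.420e-01  2.500e-02  1.867e+00  1.000e-03  1.241e+00 -3.950e-01]
```

{"fn": "drive_tool", "kwargs": {"moves": [0, 0, 2, 0, 0, -0.0002, 1, 0, 0, 2, 0, 0, 0, 1, 0, 0, 2, 0, 0, 0, 1, 0, 0, 2, 0, 0, 0, 1, 0, 0, 2, 0, 0, 0, 1]}}

```text
t: 8.43
tool_pos: [0.5663, -0.0057, 0.1012]
tool_rot: [1.695, 2.637, 0.007]
contact_force: [-2.9, 0.3, 16.3]
opening: 0.0376
```

Run:
```python
from h import *
o=st();A=R.from_rotvec(o['tool_rot']).as_matrix();print(np.degrees(np.arctan2(A[1,1],A[0,1])))
```

```text
t 8.425 pos [ 0.5663 -0.0057  0.1012] rot [1.695 2.637 0.007] F [-2.95  0.26 16.28] T [0.151 0.712 0.004] op 0.0376 q [-1.420e-01  2.500e-02  1.867e+00  1.000e-03  1.241e+00 -5.710e-01]
24.54283171736506
```

{"fn": "drive_tool", "kwargs": {"moves": [0, 0, 3, 0, 0, -0.0001, 1, 0, 0, 3, 0, 0, 0, 1, 0, 0, 3, 0, 0, 0, 1, 0, 0, 3, 0, 0, 0, 1, 0, 0, 3, 0, 0, 0, 1]}}

```text
t: 9.05
tool_pos: [0.5665, -0.0056, 0.1012]
tool_rot: [1.335, 2.835, 0.006]
contact_force: [-4.0, 0.2, 16.9]
opening: 0.0378
```

```bash
cat >> h.py <<'E'
def s2():
    o=ctrl.get_obs();A=R.from_rotvec(o['tool_rot']).as_matrix()
    print('t',round(o['t'],2),'pos',(o['tool_pos']*1000).round(1),'F',o['contact_force'].round(1),'T',o['wrist_torque'].round(3),'yaw',np.degrees(np.arctan2(A[1,1],A[0,1])).round(2),'tilt',(np.degrees(A[:2,2])).round(2),'op',round(o['opening']*1000,1));return o
E
python3 -c "from h import *;s2()"
```

```text
t 9.05 pos [566.5  -5.6 101.2] F [-4.   0.2 16.9] T [ 0.149  0.616 -0.051] yaw 39.58 tilt [ 0.5  -0.01] op 37.8
```

{"fn": "drive_tool", "kwargs": {"moves": [0, 0, 3, -0.0002, 0, 0, 1, 0, 0, 3, 0, 0, 0, 1, 0, 0, 3, 0, 0, 0, 1, 0, 0, 3, 0, 0, 0, 1, 0, 0, 3, 0, 0, 0, 1]}}

```text
t: 9.68
tool_pos: [0.5665, -0.0055, 0.1012]
tool_rot: [0.953, 2.984, 0.005]
contact_force: [-3.1, 2.1, 14.9]
opening: 0.0379
```

```bash
python3 -c "from h import *;s2()"
```

```text
t 9.68 pos [566.5  -5.5 101.2] F [-3.1  2.1 14.9] T [ 0.368  0.463 -0.057] yaw 54.57 tilt [0.54 0.01] op 37.9
```

{"fn": "drive_tool", "kwargs": {"moves": [0, 0, 0, 0, 0, -0.0003, 1, 0, 0, 2.5, 0, 0, -0.0002, 1, 0, 0, 2.5, 0, 0, 0, 1, 0, 0, 2.5, 0, 0, 0, 1, 0, 0, 2.5, 0, 0, 0, 1]}}

```text
t: 10.3
tool_pos: [0.5666, -0.0054, 0.1011]
tool_rot: [0.69, 3.055, 0.004]
contact_force: [-3.5, 0.5, 17.7]
opening: 0.0377
```

```bash
python3 -c "from h import *;s2()"
```

```text
t 10.3 pos [566.6  -5.4 101.1] F [-3.5  0.5 17.7] T [ 0.413  0.575 -0.083] yaw 64.55 tilt [0.55 0.02] op 37.7
```

{"fn": "drive_tool", "kwargs": {"moves": [0, 0, 2.5, 0, 0, 0.0001, 1, 0, 0, 2.5, 0, 0, 0, 1, 0, 0, 2.5, 0, 0, 0, 1, 0, 0, 1.2, 0, 0, 0, 1, 0, 0, 0, 0, 0, 0, 1]}}

```text
t: 10.92
tool_pos: [0.5666, -0.0053, 0.1011]
tool_rot: [0.458, 3.099, 0.003]
contact_force: [-2.3, 1.5, 16.9]
opening: 0.0379
```

Run:
```python
from h import *
o=s2()
o,im=snap('wrist','w4')
C=cam('wrist',o)
print(proj(C,[[.5671,-.0055,.122],[.5671,-.0055,.092],[.5671,-.0055,.07],[.6188,-.021,.07]]))
cv2.imwrite('pics/w4c.png',cv2.resize(im[100:360,180:460,::-1],None,fx=2.3,fy=2.3,interpolation=2))
```

```text
t 10.93 pos [566.6  -5.3 101.1] F [-2.3  1.5 16.9] T [0.446 0.587 0.002] yaw 73.19 tilt [0.55 0.03] op 37.9
[[320.31419131 279.11889146]
 [319.9791994  247.4303773 ]
 [319.79691105 230.18683627]
 [319.98703629 302.31322876]]
```

View pics/w4c.png

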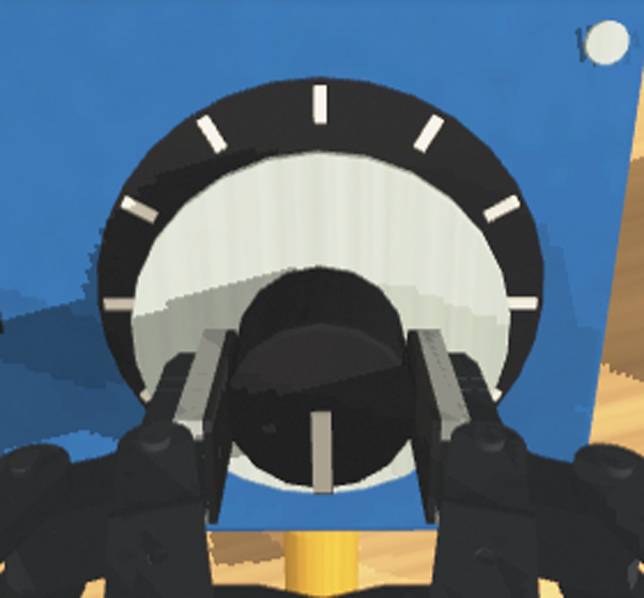

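Run:
```python
from h import *
o=ctrl.get_obs();C=cam('wrist',o)
im=cv2.imread('pics/w4.png');g=cv2.cvtColor(im,cv2.COLOR_BGR2GRAY).astype(int)
for r in range(280,314,3): print(r,g[r,312:330])
# 6 o'clock mark & 3/9
hsv=cv2.cvtColor(im,cv2.COLOR_BGR2HSV)
m=((hsv[:,:,2]>120)&(hsv[:,:,1]<50)).astype(np.uint8)
n,l,s,c=cv2.connectedComponentsWithStats(m)
for i in range(1,n):
    if 20<s[i,4]<200 and 130<c[i][1]<310 and 215<c[i][0]<425:
        w=ray(C,c[i],.07)[0,:2]-[.5671,-.0055]; print(c[i].round(1),s[i,4],np.hypot(*w).round(4),np.degrees(np.arctan2(w[1],w[0])).round(2))
```

```text
280 [ 32  34  42 125 154 155 155 155 154 155 155 153  33  33  34  33  34  33]
283 [ 34  34  39 100 160 161 160 161 161 161 161 158  33  33  35  32  32  32]
286 [ 33  34  40 101 161 161 160 160 161 160 161 158  32  33  34  34  33  34]
289 [ 33  32  38 101 160 160 161 161 161 160 160 158  66  32  34  33  33  34]
292 [ 31  33  36  78 161 160 161 160 161 160 161 158  65  32  34  33  34  33]
295 [ 33  31  36  72 161 160 161 160 161 161 161 158  64  34  33  34  31  33]
298 [ 33  32  34  72 161 160 161 161 160 161 160 158  64  34  32  33  34  33]
301 [ 33  33  34  56 161 161 160 161 161 160 161 158  64  33  34  32  33  33]
304 [ 33  33  33  48 161 160 161 160 160 162 160 159  91  34  34  33  33  34]
307 [ 34  33  32  50 160 160 160 160 161 160 160 159  95  34  33  33  32  34]
310 [ 33  34  33  49 160 161 161 161 160 161 161 158  96  33  35  35  33  36]
313 [201 202 203 219 176 161 161 160 161 161 160 159 113 223 204 184 185 180]
[318.5 144.9] 101 0.053 163.94
[271.8 157.7] 101 0.0533 -165.85
[365.9 157.6] 101 0.0528 133.16
[239.9 190.4] 83 0.0541 -135.68
[397.8 190.2] 91 0.0532 102.53
```

Run:
```python
from h import *
o=ctrl.get_obs();C=cam('wrist',o)
a=ray(C,[[319.63,280.5],[320.2,310.5]],.1218)[:,:2]; d=a[1]-a[0];print(a,np.degrees(np.arctan2(d[1],d[0])))
for c in ([.5671,-.0055],[.5666,-.0053]):
    q=a[1]-c;print(np.hypot(*q),np.degrees(np.arctan2(q[1],q[0])))
```

```text
[[ 0.56788036 -0.00605216]
 [ 0.58413311 -0.01068406]] -15.90710683243556
0.017804530965780115 -16.92772156313773
0.018341157459934178 -17.07064602816687
```

At 12: the line reads -15.9° against a box yaw of about -16.3°, within 0.5°. Letting it rise.

{"fn": "drive_tool", "kwargs": {"moves": [0, 0, 0, 0.0005, 0, 0.0015, 1, 0, 0, 0, 0.0005, 0, 0.0015, 1, 0, 0, 0, 0.0005, 0, 0.0015, 1, 0, 0, 0, 0.0005, 0, 0.0015, 1, 0, 0, 0, 0.0005, 0, 0.001, 1]}}

```text
t: 11.6
tool_pos: [0.5662, -0.0052, 0.1034]
tool_rot: [0.459, 3.105, 0.002]
contact_force: [2.2, 0.6, 1.4]
opening: 0.0379
```

```bash
python3 -c "from h import *;s2()"
```

```text
t 11.6 pos [566.2  -5.2 103.4] F [2.2 0.6 1.4] T [ 0.497 -0.468  0.003] yaw 73.18 tilt [0.17 0.05] op 37.9
```

{"fn": "drive_tool", "kwargs": {"moves": [0, 0, 0, 0, 0, 0.0008, 1, 0, 0, 0, 0, 0, 0.0008, 1, 0, 0, 0, 0, 0, 0.0006, 1, 0, 0, 0, 0, 0, 0, 1, 0, 0, 0, 0, 0, 0, 1]}}

```text
t: 12.22
tool_pos: [0.566, -0.0052, 0.1056]
tool_rot: [0.459, 3.105, 0.002]
contact_force: [4.0, 3.4, 0.8]
opening: 0.0381
```

```bash
python3 -c "from h import *;s2()"
```

```text
t 12.22 pos [566.   -5.2 105.6] F [4.  3.4 0.8] T [ 0.727 -0.781 -0.042] yaw 73.18 tilt [0.14 0.05] op 38.1
```

{"fn": "drive_tool", "kwargs": {"moves": [0, 0, 0, -0.0005, 0, 0.0005, 1, 0, 0, 0, -0.0005, 0, 0.0005, 1, 0, 0, 0, 0, 0, 0.0005, 1, 0, 0, 0, 0, 0, 0, 1, 0, 0, 0, 0, 0, 0, 1]}}

```text
t: 12.85
tool_pos: [0.5657, -0.0052, 0.1062]
tool_rot: [0.459, 3.103, 0.003]
contact_force: [9.6, 2.7, -5.1]
opening: 0.0381
```

```bash
python3 -c "from h import *;s2()"
```

```text
t 12.85 pos [565.7  -5.2 106.2] F [ 9.6  2.7 -5.1] T [ 0.707 -1.724 -0.02 ] yaw 73.16 tilt [0.27 0.06] op 38.1
```

{"fn": "drive_tool", "kwargs": {"moves": [0, 0, 0, 0.001, 0.0005, -0.0005, 1, 0, 0, 0, 0.001, 0.0005, -0.0005, 1, 0, 0, 0, 0.0005, 0, -0.0005, 1, 0, 0, 0, 0, 0, -0.001, 1, 0, 0, 0, 0, 0, -0.001, 1]}}

```text
t: 13.48
tool_pos: [0.5663, -0.005, 0.1031]
tool_rot: [-0.459, -3.107, 0.002]
contact_force: [0.7, -2.2, 2.3]
opening: 0.0379
```

```bash
python3 -c "from h import *;s2()"
```

```text
t 13.47 pos [566.3  -5.  103.1] F [ 0.7 -2.2  2.3] T [-0.268 -0.073  0.019] yaw 73.18 tilt [-0.05 -0.05] op 37.9
```

{"fn": "drive_tool", "kwargs": {"moves": [0, 0, 0, 0, -0.0003, -0.0006, 1, 0, 0, 0, 0, 0, -0.0006, 1, 0, 0, 0, 0, 0, -0.0006, 1, 0, 0, 0, 0, 0, -0.0006, 1, 0, 0, 0, 0, 0, -0.0006, 1]}}

```text
t: 14.1
tool_pos: [0.5667, -0.0051, 0.1019]
tool_rot: [-0.459, -3.107, 0.001]
contact_force: [-4.3, -1.7, 12.2]
opening: 0.0381
```

```bash
python3 -c "from h import *;s2()"
```

```text
t 14.1 pos [566.7  -5.1 101.9] F [-4.3 -1.7 12.2] T [-0.164  0.786  0.033] yaw 73.2 tilt [-0.03 -0.03] op 38.1
```

{"fn": "drive_tool", "kwargs": {"moves": [0, 0, 0, -0.0005, -0.0003, -0.0005, 1, 0, 0, 0, -0.0005, 0, -0.0005, 1, 0, 0, 0, 0, 0, -0.0005, 1, 0, 0, 0, 0, 0, 0, 1, 0, 0, 0, 0, 0, 0, 1]}}

```text
t: 14.72
tool_pos: [0.5666, -0.0052, 0.1016]
tool_rot: [0.459, 3.106, 0.0]
contact_force: [-3.6, -1.5, 13.3]
opening: 0.0381
```

```bash
python3 -c "from h import *;s2()"
```

```text
t 14.72 pos [566.6  -5.2 101.6] F [-3.6 -1.5 13.3] T [ 0.011  0.639 -0.003] yaw 73.19 tilt [ 0.11 -0.01] op 38.1
```

{"fn": "drive_tool", "kwargs": {"moves": [0, 0, 0, -0.0002, -0.0003, -0.0005, 1, 0, 0, 0, 0, 0, -0.0004, 1, 0, 0, 0, 0, 0, -0.0004, 1, 0, 0, 0, 0, 0, 0, 1, 0, 0, 0, 0, 0, 0, 1]}}

```text
t: 15.35
tool_pos: [0.5667, -0.0052, 0.1011]
tool_rot: [0.459, 3.106, 0.001]
contact_force: [-4.9, 0.3, 16.5]
opening: 0.0379
```

```bash
python3 -c "from h import *;s2()"
```

```text
t 15.35 pos [566.7  -5.2 101.1] F [-4.9  0.3 16.5] T [0.134 0.925 0.026] yaw 73.2 tilt [0.14 0.02] op 37.9
```

{"fn": "drive_tool", "kwargs": {"moves": [0, 0, -1, 0, 0, 0, 1, 0, 0, -1.5, 0, 0, 0, 1, 0, 0, -1.5, 0, 0, 0, 1, 0, 0, 0, 0, 0, 0, 1, 0, 0, 0, 0, 0, 0, 1]}}

```text
t: 15.98
tool_pos: [0.5667, -0.0053, 0.1011]
tool_rot: [0.567, 3.088, 0.001]
contact_force: [-4.6, 0.6, 15.6]
opening: 0.0379
```

```bash
python3 -c "from h import *;s2()"
```

```text
t 15.97 pos [566.7  -5.3 101.1] F [-4.6  0.6 15.6] T [ 0.109  0.915 -0.063] yaw 69.19 tilt [0.14 0.02] op 37.9
```

{"fn": "drive_tool", "kwargs": {"moves": [0, 0, 0, 0, 0, -0.0003, 1, 0, 0, -3, 0, 0, 0, 1, 0, 0, -3, 0, 0, 0, 1, 0, 0, -3.5, 0, 0, 0, 1, 0, 0, -3.5, 0, 0, 0, 1]}}

```text
t: 16.6
tool_pos: [0.5667, -0.0054, 0.101]
tool_rot: [0.915, 3.003, 0.001]
contact_force: [-7.0, -0.4, 18.0]
opening: 0.038
```

```bash
python3 -c "from h import *;s2()"
```

```text
t 16.6 pos [566.7  -5.4 101. ] F [-7.  -0.4 18. ] T [0.061 0.996 0.056] yaw 56.1 tilt [ 0.14 -0.01] op 38.0
```

{"fn": "drive_tool", "kwargs": {"moves": [0, 0, 0, -0.0005, 0, 0.0002, 1, 0, 0, -3, 0, 0, 0, 1, 0, 0, -3.5, 0, 0, 0, 1, 0, 0, -3.5, 0, 0, 0, 1, 0, 0, -3, 0, 0, 0, 1]}}

```text
t: 17.23
tool_pos: [0.5666, -0.0055, 0.1011]
tool_rot: [1.249, 2.879, 0.002]
contact_force: [-3.8, 0.4, 16.7]
opening: 0.0378
```

Run:
```python
from h import *
o=s2()
o,im=snap('wrist','w5');s2()
C=cam('wrist',o)
cv2.imwrite('pics/w5c.png',cv2.resize(im[100:360,180:460,::-1],None,fx=2.3,fy=2.3,interpolation=2))
g=cv2.cvtColor(im,cv2.COLOR_RGB2GRAY).astype(int)
for r in range(276,320,3): print(r,g[r,308:334])
hsv=cv2.cvtColor(im,cv2.COLOR_RGB2HSV)
m=((hsv[:,:,2]>120)&(hsv[:,:,1]<50)).astype(np.uint8)
n,l,s,c=cv2.connectedComponentsWithStats(m)
for i in range(1,n):
    if 20<s[i,4]<200 and 130<c[i][1]<310 and 215<c[i][0]<425:
        w=ray(C,c[i],.07)[0,:2]-[.5671,-.0055]; print(c[i].round(1),s[i,4],np.hypot(*w).round(4),np.degrees(np.arctan2(w[1],w[0])).round(2))
```

```text
t 17.23 pos [566.6  -5.5 101.1] F [-3.8  0.4 16.7] T [0.024 0.742 0.006] yaw 43.11 tilt [ 0.19 -0.02] op 37.8
t 17.27 pos [566.6  -5.4 101.2] F [-4.8 -0.7 16.7] T [0.018 0.774 0.006] yaw 43.03 tilt [ 0.19 -0.01] op 37.9
276 [42 43 42 43 41 42 41 42 41 43 42 42 43 41 41 42 42 42 43 42 41 43 43 43
 42 42]
279 [ 42  41  43  44  44  43  59 183 184 183 183 184 183 183 182 146  43  43
  41  43  42  43  41  42  42  42]
282 [ 43  41  43  41  40  42  71 232 231 231 232 231 231 231 231 192  43  43
  42  43  43  42  43  42  42  42]
285 [ 43  43  43  43  43  43  63 208 231 231 231 231 232 232 230 191  43  42
  43  42  42  34  43  43  42  42]
288 [ 43  42  43  41  43  42  62 197 232 231 232 231 231 231 230 192  42  42
  33  32  31  32  31  31  31  31]
291 [ 43  42  41  42  41  43  61 197 232 231 232 231 232 232 231 224  33  31
  30  31  32  31  34  32  31  32]
294 [ 43  42  43  43  42  43  54 151 231 231 231 232 230 176 153 151  35  35
  34  32  29  30  33  33  31  32]
297 [ 45  46  36  38  46  46  56 162 239 177 176 176 180 180 179 176  35  34
  34  34  34  35  35  34  35  34]
300 [ 35  35  34  
[... 213 characters left out ...]
 35  35  34  33  34  38  81 179 179 180 180 179 179 179 177  33  34
  35  33  35  34  34  33  35  34]
309 [ 37  35  35  34  35  36  39  80 180 180 180 179 180 179 180 177  69  32
  36  33  34  35  34  35  35  35]
312 [149 148 143 142 139 137 136 145 180 180 180 180 180 180 179 178  97 142
 139 145 153 153 152 149 146 145]
315 [ 72  73  72  76  77  76  78 104  84  65  64  65  79  79  78  79  82 109
 105 105 105 104 104 104 102 102]
318 [ 72  71  72  72  72  72  73  98 103 101 102 102 102 103 102 103 103 103
 104 102 103 104 103 102 102 102]
[318.5 145.1] 101 0.053 133.61
[271.6 158. ] 101 0.0532 164.1
[365.5 157.7] 97 0.0528 102.95
[397.6 190.3] 89 0.0533 72.28
[240.2 191.1] 93 0.0536 -165.45
```

View pics/w5c.png

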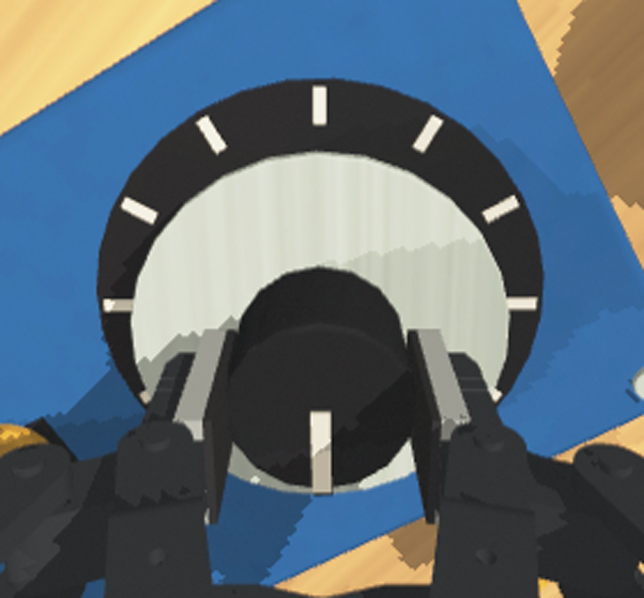

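Run:
```python
from h import *
o=ctrl.get_obs();C=cam('wrist',o)
a=ray(C,[[319.35,280.5],[319.95,309.5]],.1218)[:,:2]; d=a[1]-a[0];print(np.degrees(np.arctan2(d[1],d[0])))
q=a[1]-[.5668,-.0055];print(np.degrees(np.arctan2(q[1],q[0])))
```

```text
-45.98932343556239
-45.615448414194795
```

{"fn": "drive_tool", "kwargs": {"moves": [0, 0, -0.4, 0, 0, 0, 1, 0, 0, 0, 0, 0, 0, 1, 0, 0, 0, 0.0005, 0, 0.002, 1, 0, 0, 0, 0.0005, 0, 0.002, 1, 0, 0, 0, 0.0005, 0, 0.002, 1]}}

```text
t: 17.9
tool_pos: [0.5664, -0.0053, 0.1034]
tool_rot: [1.258, 2.879, 0.001]
contact_force: [0.5, -0.6, 1.8]
opening: 0.0379
```

```bash
python3 -c "from h import *;s2()"
```

```text
t 17.9 pos [566.4  -5.3 103.4] F [ 0.5 -0.6  1.8] T [-0.015 -0.151  0.008] yaw 42.79 tilt [0.01 0.02] op 37.9
```

{"fn": "drive_tool", "kwargs": {"moves": [0, 0, 0, 0, 0, 0.001, 1, 0, 0, 0, 0, 0, 0.001, 1, 0, 0, 0, 0, 0, 0.001, 1, 0, 0, 0, 0, 0, 0.0005, 1, 0, 0, 0, 0, 0, 0, 1]}}

```text
t: 18.52
tool_pos: [0.5663, -0.0053, 0.1061]
tool_rot: [-1.258, -2.878, -0.001]
contact_force: [4.1, -0.1, -5.3]
opening: 0.0377
```

```bash
python3 -c "from h import *;s2()"
```

```text
t 18.52 pos [566.3  -5.3 106.1] F [ 4.1 -0.1 -5.3] T [ 0.281 -0.721  0.036] yaw 42.78 tilt [-0.01  0.03] op 37.7
```

{"fn": "drive_tool", "kwargs": {"moves": [0, 0, 0, 0, 0, -0.001, 1, 0, 0, 0, 0, 0, -0.001, 1, 0, 0, 0, 0, 0, -0.0007, 1, 0, 0, 0, 0, 0, -0.0007, 1, 0, 0, 0, 0, 0, -0.0006, 1]}}

```text
t: 19.15
tool_pos: [0.5664, -0.0054, 0.1029]
tool_rot: [-1.258, -2.879, -0.0]
contact_force: [-1.3, 1.4, 2.0]
opening: 0.0379
```

```bash
python3 -c "from h import *;s2()"
```

```text
t 19.15 pos [566.4  -5.4 102.9] F [-1.3  1.4  2. ] T [ 0.385 -0.188  0.016] yaw 42.79 tilt [-0.    0.01] op 37.9
```

{"fn": "drive_tool", "kwargs": {"moves": [0, 0, 0, -0.0003, 0, -0.0006, 1, 0, 0, 0, -0.0003, 0, -0.0006, 1, 0, 0, 0, 0, 0, -0.0006, 1, 0, 0, 0, 0, 0, -0.0006, 1, 0, 0, 0, 0, 0, -0.0006, 1]}}

```text
t: 19.77
tool_pos: [0.5666, -0.0055, 0.1019]
tool_rot: [1.257, 2.877, 0.001]
contact_force: [-3.1, 2.3, 11.2]
opening: 0.0379
```

```bash
python3 -c "from h import *;s2()"
```

```text
t 19.77 pos [566.6  -5.5 101.9] F [-3.1  2.3 11.2] T [0.45  0.455 0.022] yaw 42.79 tilt [ 0.08 -0.01] op 37.9
```

{"fn": "drive_tool", "kwargs": {"moves": [0, 0, 0, -0.0003, 0, -0.0005, 1, 0, 0, 0, 0, 0, -0.0005, 1, 0, 0, 0, 0, 0, -0.0005, 1, 0, 0, 0, 0, 0, 0, 1, 0, 0, 0, 0, 0, 0, 1]}}

```text
t: 20.4
tool_pos: [0.5666, -0.0056, 0.1015]
tool_rot: [1.257, 2.877, 0.001]
contact_force: [-4.7, 3.0, 14.5]
opening: 0.0379
```

```bash
python3 -c "from h import *;s2()"
```

```text
t 20.4 pos [566.6  -5.6 101.5] F [-4.7  3.  14.5] T [0.426 0.656 0.063] yaw 42.79 tilt [ 0.12 -0.02] op 37.9
```

{"fn": "drive_tool", "kwargs": {"moves": [0, 0, 0, -0.0002, 0.0004, -0.0005, 1, 0, 0, 0, 0, 0, -0.0004, 1, 0, 0, 0, 0, 0, -0.0002, 1, 0, 0, 0, 0, 0, 0, 1, 0, 0, 0, 0, 0, 0, 1]}}

```text
t: 21.02
tool_pos: [0.5667, -0.0055, 0.101]
tool_rot: [1.257, 2.876, -0.0]
contact_force: [-5.4, 0.9, 16.1]
opening: 0.0377
```

```bash
python3 -c "from h import *;s2()"
```

```text
t 21.02 pos [566.7  -5.5 101. ] F [-5.4  0.9 16.1] T [ 0.297  0.85  -0.011] yaw 42.8 tilt [ 0.13 -0.07] op 37.7
```

{"fn": "drive_tool", "kwargs": {"moves": [0, 0, 0, 0, 0, -0.0001, 1, 0, 0, 1, 0, 0, 0, 1, 0, 0, 1.5, 0, 0, 0, 1, 0, 0, 1.5, 0, 0, 0, 1, 0, 0, 0, 0, 0, 0, 1]}}

```text
t: 21.65
tool_pos: [0.5667, -0.0055, 0.101]
tool_rot: [1.155, 2.919, -0.0]
contact_force: [-5.2, 1.4, 16.8]
opening: 0.0378
```

```bash
python3 -c "from h import *;s2()"
```

```text
t 21.65 pos [566.7  -5.5 101. ] F [-5.2  1.4 16.8] T [0.319 0.895 0.09 ] yaw 46.81 tilt [ 0.14 -0.06] op 37.8
```

Free. Target is yaw 102.8, 56° more.

{"fn": "drive_tool", "kwargs": {"moves": [0, 0, 3, 0, 0, 0, 1, 0, 0, 3, 0, 0, 0, 1, 0, 0, 3, 0, 0, 0, 1, 0, 0, 3, 0, 0, 0, 1, 0, 0, 3, 0, 0, 0, 1]}}

```text
t: 22.28
tool_pos: [0.5668, -0.0054, 0.1011]
tool_rot: [0.763, 3.045, -0.0]
contact_force: [-5.7, 2.0, 17.4]
opening: 0.038
```

```bash
python3 -c "from h import *;s2()"
```

```text
t 22.27 pos [566.8  -5.4 101.1] F [-5.7  2.  17.4] T [ 0.378  0.893 -0.082] yaw 61.88 tilt [ 0.15 -0.04] op 38.0
```

{"fn": "drive_tool", "kwargs": {"moves": [0, 0, 3, -0.0002, 0, 0, 1, 0, 0, 3, 0, 0, 0, 1, 0, 0, 3, 0, 0, 0, 1, 0, 0, 3, 0, 0, 0, 1, 0, 0, 3, 0, 0, 0, 1]}}

```text
t: 22.9
tool_pos: [0.5667, -0.0052, 0.1011]
tool_rot: [0.359, 3.118, 0.0]
contact_force: [-4.7, 2.3, 18.0]
opening: 0.0375
```

```bash
python3 -c "from h import *;s2()"
```

```text
t 22.9 pos [566.7  -5.2 101.1] F [-4.7  2.3 18. ] T [0.599 0.818 0.054] yaw 76.88 tilt [ 0.17 -0.02] op 37.5
```

{"fn": "drive_tool", "kwargs": {"moves": [0, 0, 3, 0, 0, 0.0003, 1, 0, 0, 3, 0, 0, 0, 1, 0, 0, 3, 0, 0, 0, 1, 0, 0, 3, 0, 0, 0, 1, 0, 0, 3, 0, 0, 0, 1]}}

```text
t: 23.52
tool_pos: [0.5666, -0.0051, 0.1012]
tool_rot: [-0.051, 3.138, -0.0]
contact_force: [-4.1, 1.3, 16.1]
opening: 0.0385
```

```bash
python3 -c "from h import *;s2()"
```

```text
t 23.52 pos [566.6  -5.1 101.2] F [-4.1  1.3 16.1] T [ 0.681  0.779 -0.024] yaw 91.88 tilt [0.16 0.  ] op 38.5
```

{"fn": "drive_tool", "kwargs": {"moves": [0, 0, 2.5, 0, 0, -0.0002, 1, 0, 0, 3, 0, 0, 0, 1, 0, 0, 3, 0, 0, 0, 1, 0, 0, 2.5, 0, 0, 0, 1, 0, 0, 0, 0, 0, 0, 1]}}

```text
t: 24.15
tool_pos: [0.5665, -0.005, 0.101]
tool_rot: [-0.35, 3.12, -0.0]
contact_force: [-5.3, 2.5, 17.3]
opening: 0.0379
```

Run:
```python
from h import *
o=s2()
o,im=snap('wrist','w6')
C=cam('wrist',o)
cv2.imwrite('pics/w6c.png',cv2.resize(im[100:360,180:460,::-1],None,fx=2.3,fy=2.3,interpolation=2))
g=cv2.cvtColor(im,cv2.COLOR_RGB2GRAY).astype(int)
for r in range(279,315,5): print(r,g[r,312:328])
hsv=cv2.cvtColor(im,cv2.COLOR_RGB2HSV)
m=((hsv[:,:,2]>120)&(hsv[:,:,1]<50)).astype(np.uint8)
n,l,s,c=cv2.connectedComponentsWithStats(m)
for i in range(1,n):
    if 20<s[i,4]<200 and 130<c[i][1]<310 and 215<c[i][0]<425:
        w=ray(C,c[i],.07)[0,:2]-[.5671,-.0055]; print(c[i].round(1),s[i,4],np.hypot(*w).round(4),np.degrees(np.arctan2(w[1],w[0])).round(2))
```

```text
t 24.15 pos [566.5  -5.  101. ] F [-5.3  2.5 17.3] T [0.762 0.943 0.079] yaw 102.8 tilt [0.14 0.01] op 37.9
279 [ 36  37  46 133 162 162 162 166 165 164 164 130  37  36  37  36]
284 [ 34  36  49 152 188 188 188 188 188 188 188 185  36  36  36  35]
289 [ 46  46  51 120 188 188 188 188 188 189 188 185  34  36  34  36]
294 [ 46  48  58 174 244 244 243 211 188 188 188 185  45  44  35  36]
299 [ 45  45  51 135 244 244 244 244 244 244 244 242  98  46  47  47]
304 [ 45  44  48 111 236 236 237 237 236 238 238 242 105  47  48  46]
309 [ 45  44  43  74 236 237 236 236 236 236 236 235  96  44  44  48]
314 [147 162 153 153 158 107 107 107 106 106 107 106  68 151 135 136]
[318.5 145. ] 102 0.0534 -166.26
[271.2 158. ] 93 0.0538 -135.83
[365.5 157.4] 100 0.0531 163.42
[397.5 190.1] 92 0.0532 132.83
[240.  190.9] 82 0.0543 -106.0
```

View pics/w6c.png

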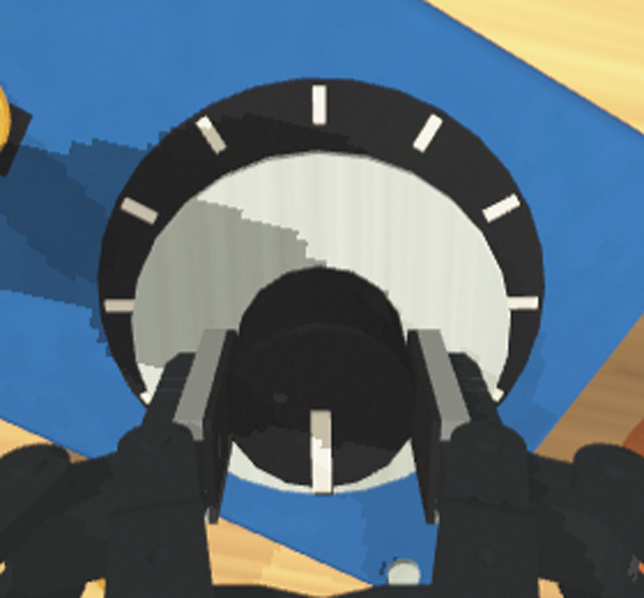

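Same mark and line geometry as at 12 and 1, so the pointer is at 11. Letting it rise.

{"fn": "drive_tool", "kwargs": {"moves": [0, 0, 0, 0, 0, 0, 1, 0, 0, 0, 0, 0, 0.001, 1, 0, 0, 0, 0.0005, 0, 0.002, 1, 0, 0, 0, 0.0005, 0, 0.002, 1, 0, 0, 0, 0.0005, 0, 0.002, 1]}}

```text
t: 24.82
tool_pos: [0.5662, -0.0051, 0.104]
tool_rot: [0.35, -3.121, -0.0]
contact_force: [-0.9, 1.9, 1.5]
opening: 0.0378
```

{"fn": "drive_tool", "kwargs": {"moves": [0, 0, 0, 0, 0, 0.001, 1, 0, 0, 0, 0, 0, 0.001, 1, 0, 0, 0, 0, 0, 0.0005, 1, 0, 0, 0, 0, 0, 0, 1, 0, 0, 0, 0, 0, 0, 1]}}

```text
t: 25.45
tool_pos: [0.5662, -0.0051, 0.1061]
tool_rot: [0.35, -3.121, -0.0]
contact_force: [0.6, 1.0, -2.2]
opening: 0.0378
```

```bash
python3 -c "from h import *;s2()"
```

```text
t 25.45 pos [566.2  -5.1 106.1] F [ 0.6  1.  -2.2] T [ 0.279 -0.104  0.051] yaw 102.78 tilt [-0.06  0.  ] op 37.8
```

{"fn": "drive_tool", "kwargs": {"moves": [0, 0, 0, 0, 0, -0.0005, 0.5, 0, 0, 0, 0, 0, 0, 0, 0, 0, 0, 0, 0, 0, 0, 0, 0, 0, 0, 0, 0, 0, 0, 0, 0, 0, 0, 0.005, 0]}}

```text
t: 26.08
tool_pos: [0.5663, -0.0051, 0.1111]
tool_rot: [0.35, -3.121, -0.0]
contact_force: [-0.8, 0.0, -0.3]
opening: 0.0858
```

```bash
python3 -c "from h import *;s2()"
```

```text
t 26.07 pos [566.3  -5.1 111.1] F [-0.8  0.  -0.3] T [-0.043  0.015 -0.009] yaw 102.78 tilt [-0.05  0.  ] op 85.8
```

{"fn": "drive_tool", "kwargs": {"moves": [0, 0, 0, 0, 0, 0.03, 0, 0, 0, -4, 0, 0, 0.03, 0, 0, 0, -8, 0, -0.005, 0.03, 0, 0, 0, -9, -0.002, -0.01, 0.01, 0, 0, 0, -9, -0.002, -0.01, 0, 0]}}

```text
t: 26.7
tool_pos: [0.5635, -0.0305, 0.2136]
tool_rot: [0.477, 3.101, -0.0]
contact_force: [0.1, -0.2, -0.5]
opening: 0.0856
```

{"fn": "drive_tool", "kwargs": {"moves": [0, 0, -9, -0.003, -0.01, 0, 0, 0, 0, -9, -0.003, -0.01, 0, 0, 0, 0, -9, -0.003, -0.01, 0, 0, 0, 0, -9, -0.003, -0.01, 0, 0, 0, 0, -9, -0.003, -0.01, 0, 0]}}

```text
t: 27.32
tool_pos: [0.5476, -0.0804, 0.2118]
tool_rot: [1.63, 2.685, 0.0]
contact_force: [1.1, 0.7, -0.4]
opening: 0.0854
```

{"fn": "drive_tool", "kwargs": {"moves": [0, 0, -9, -0.003, -0.01, 0, 0, 0, 0, -9, -0.003, -0.01, 0, 0, 0, 0, -9, -0.003, -0.006, 0, 0, 0, 0, -9, -0.002, 0, 0, 0, 0, 0, -8.3, -0.002, 0, 0, 0]}}

```text
t: 27.95
tool_pos: [0.5346, -0.1063, 0.2118]
tool_rot: [2.522, 1.873, 0.0]
contact_force: [-0.4, -0.3, 0.5]
opening: 0.0853
```

Run:
```python
from h import *
o=s2()
o,im=snap('wrist','w7')
C=cam('wrist',o);print(proj(C,[[.5371,-.1061,.107],[.5671,-.0055,.126]]))
```

```text
t 27.95 pos [ 534.6 -106.3  211.8] F [-0.4 -0.3  0.5] T [ 0.025  0.009 -0.006] yaw -16.81 tilt [ 0.03 -0.01] op 85.3
[[320.65766868 193.13377689]
 [320.34022082  55.37349202]]
```

View pics/w7.png

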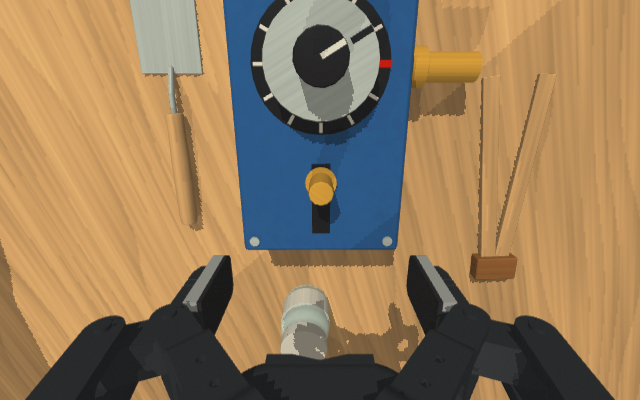

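{"fn": "drive_tool", "kwargs": {"moves": [0, 0, 0, 0.002, 0, -0.02, 0, 0, 0, 0, 0, 0, -0.03, 0, 0, 0, 0, 0, 0, -0.03, 0, 0, 0, 0, 0, 0, -0.025, 0, 0, 0, 0, 0, 0, 0, 0]}}

```text
t: 28.62
tool_pos: [0.5342, -0.1052, 0.1024]
tool_rot: [-2.511, -1.878, 0.006]
contact_force: [0.3, -0.3, 0.2]
opening: 0.0852
```

Run:
```python
from h import *
o=s2()
o,im=snap('wrist','w8')
C=cam('wrist',o);print(proj(C,[[.5371,-.1061,.107],[.5671,-.0055,.126]]))
```

```text
t 28.62 pos [ 534.2 -105.2  102.4] F [ 0.3 -0.3  0.2] T [0.036 0.018 0.037] yaw -16.42 tilt [-0.38  0.13] op 85.2
[[322.8387101  261.2567513 ]
 [324.91395385  21.72183328]]
```

View pics/w8.png

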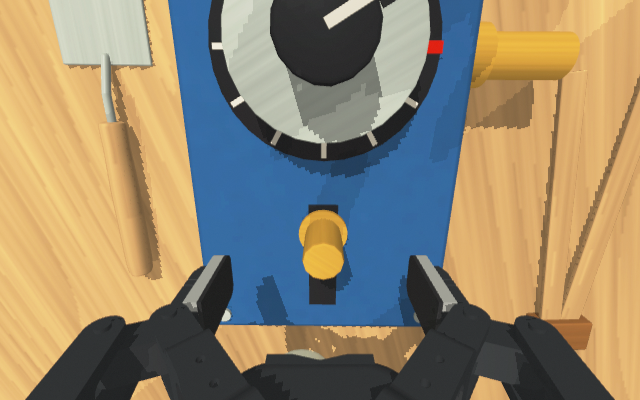

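Bolt top at (323,261), as predicted. Lowering to grip height, then closing.

{"fn": "drive_tool", "kwargs": {"moves": [0, 0, 0, 0.001, 0, -0.01, 0, 0, 0, 0, 0, 0, -0.01, 0, 0, 0, 0, 0, 0, 0, 0, 0, 0, 0, 0, 0, 0, 0, 0, 0, 0, 0, 0, 0, 0]}}

```text
t: 29.3
tool_pos: [0.538, -0.1062, 0.0868]
tool_rot: [2.517, 1.879, 0.001]
contact_force: [0.5, 0.2, 0.5]
opening: 0.0856
```

```bash
python3 -c "from h import *;s2()"
```

```text
t 29.3 pos [ 538.  -106.2   86.8] F [0.5 0.2 0.5] T [-0.004  0.039 -0.013] yaw -16.51 tilt [ 0.05 -0.02] op 85.6
```

{"fn": "drive_tool", "kwargs": {"moves": [0, 0, 0, -0.0009, 0, -0.002, 0.4, 0, 0, 0, 0, 0, 0, 1, 0, 0, 0, 0, 0, 0, 1, 0, 0, 0, 0, 0, 0, 1, 0, 0, 0, 0, 0, 0, 1], "newtons": 50}}

```text
t: 29.92
tool_pos: [0.536, -0.1059, 0.0846]
tool_rot: [-2.516, -1.878, 0.002]
contact_force: [-4.8, 1.3, 5.0]
opening: 0.0201
```

```bash
python3 -c "from h import *;s2()"
```

```text
t 29.93 pos [ 536.  -105.9   84.6] F [-4.8  1.3  5. ] T [0.197 0.856 0.02 ] yaw -16.51 tilt [-0.14  0.03] op 20.1
```

{"fn": "drive_tool", "kwargs": {"moves": [0, 0, 0, -0.0016, -0.0019, 0.001, 1, 0, 0, 0, -0.0006, -0.0019, 0, 1, 0, 0, 0, -0.0006, -0.0019, 0, 1, 0, 0, 0, -0.0006, -0.0019, 0, 1, 0, 0, 0, -0.0006, -0.0019, 0, 1]}}

```text
t: 30.55
tool_pos: [0.5328, -0.1157, 0.0847]
tool_rot: [2.517, 1.879, 0.001]
contact_force: [5.4, 2.1, -7.9]
opening: 0.0201
```

```bash
python3 -c "from h import *;s2()"
```

```text
t 30.55 pos [ 532.8 -115.7   84.7] F [ 5.4  2.1 -7.9] T [ 0.237 -0.864  0.   ] yaw -16.52 tilt [0.03 0.01] op 20.1
```

Past 3 mm, so it's unlocked. Continuing the draw.

{"fn": "drive_tool", "kwargs": {"moves": [0, 0, 0, -0.0006, -0.0038, -0.0008, 1, 0, 0, 0, -0.0011, -0.0038, 0, 1, 0, 0, 0, -0.0011, -0.0038, 0, 1, 0, 0, 0, -0.0011, -0.0038, 0, 1, 0, 0, 0, -0.0011, -0.0038, 0, 1]}}

```text
t: 31.18
tool_pos: [0.5273, -0.1347, 0.0846]
tool_rot: [-2.517, -1.879, 0.001]
contact_force: [-1.8, 4.1, 1.0]
opening: 0.02
```

{"fn": "drive_tool", "kwargs": {"moves": [0, 0, 0, -0.0006, -0.0019, 0, 1, 0, 0, 0, -0.0006, -0.0019, 0, 1, 0, 0, 0, -0.0006, -0.0019, 0, 1, 0, 0, 0, -0.0006, -0.0019, 0, 1, 0, 0, 0, 0, 0, 0, 1]}}

```text
t: 31.8
tool_pos: [0.5255, -0.1405, 0.0846]
tool_rot: [-2.515, -1.877, -0.004]
contact_force: [-0.4, 9.4, 2.2]
opening: 0.0199
```

Run:
```python
from h import *
o=s2(); print(np.hypot(*(o['tool_pos'][:2]-[.536,-.1059])))
```

```text
t 31.8 pos [ 525.5 -140.5   84.6] F [-0.4  9.4  2.2] T [1.604 0.194 0.005] yaw -16.53 tilt [0.02 0.23] op 19.9
0.03619373355102812
```

36.2 mm travelled and the force has risen to 9.4 N, so the bolt is on its hard stop. Easing off, opening and rising.

{"fn": "drive_tool", "kwargs": {"moves": [0, 0, 0, 0.0004, 0.0014, 0, 1, 0, 0, 0, 0, 0, 0, 0.4, 0, 0, 0, 0, 0, 0, 0, 0, 0, 0, 0, 0, 0, 0, 0, 0, 0, 0, 0, 0, 0]}}

```text
t: 32.42
tool_pos: [0.5259, -0.1411, 0.0847]
tool_rot: [2.517, 1.879, 0.0]
contact_force: [0.4, -0.1, -0.0]
opening: 0.0851
```

{"fn": "drive_tool", "kwargs": {"moves": [0, 0, 0, 0, 0, 0.02, 0, 0, 0, 0, 0, 0, 0.03, 0, 0, 0, 0, 0, 0, 0.04, 0, 0, 0, 0, 0, 0, 0.04, 0, 0, 0, 0, 0, 0, 0, 0]}}

```text
t: 33.05
tool_pos: [0.5283, -0.1419, 0.2211]
tool_rot: [2.51, 1.874, 0.008]
contact_force: [0.0, -0.6, 0.1]
opening: 0.0852
```

Run:
```python
from h import *
o=s2()
o,im=snap('wrist','w9'); snap('top','top9')
C=cam('wrist',o)
X=np.array([np.cos(np.radians(-16.5)),np.sin(np.radians(-16.5))]);Y=np.array([-X[1],X[0]])
b=np.array([.5371,-.1061])-.036*Y
print(proj(C,[[*b,.107],[*(b+.036*Y),.107]]))
```

```text
t 33.05 pos [ 528.3 -141.9  221.1] F [ 0.  -0.6  0.1] T [-0.037  0.028 -0.016] yaw -16.51 tilt [ 0.56 -0.24] op 85.2
[[314.66199573 189.77923198]
 [314.41613    148.94598617]]
```

View pics/w9.png

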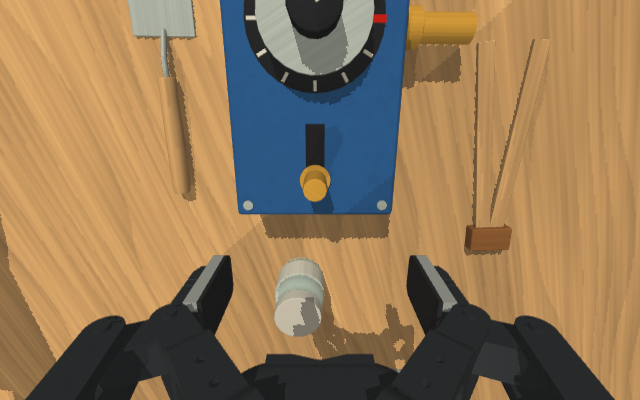

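View pics/top9.png

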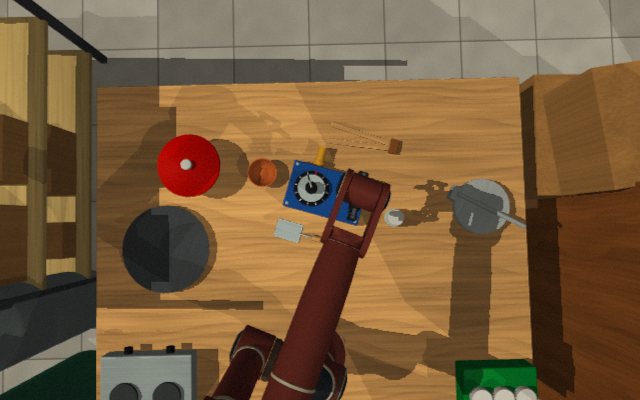

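Bolt knob at (315,187), at the slot's outer end; dial pointer near 11; bystanders unmoved. One settled check before handing in.

{"fn": "drive_tool", "kwargs": {"moves": [0, 0, 0, 0, 0.01, 0.01, 0, 0, 0, 0, 0, 0.01, 0, 0, 0, 0, 0, 0, 0, 0, 0, 0, 0, 0, 0, 0, 0, 0, 0, 0, 0, 0, 0, 0, 0]}}

```text
t: 33.78
tool_pos: [0.5256, -0.1208, 0.2242]
tool_rot: [-2.517, -1.879, 0.001]
contact_force: [0.2, -0.3, 0.3]
opening: 0.0854
```

Run:
```python
from h import *
o=s2()
o,im=snap('wrist','w10'); C=cam('wrist',o)
hsv=cv2.cvtColor(im,cv2.COLOR_RGB2HSV)
X=np.array([np.cos(np.radians(-16.5)),np.sin(np.radians(-16.5))]);Y=np.array([-X[1],X[0]])
b=np.array([.5371,-.1061])
print(proj(C,[[*(b-.036*Y),.107],[*b,.107],[.567,-.0055,.126],[*(np.array([.567,-.0055])+.045*np.array([np.cos(np.radians(13.5)),np.sin(np.radians(13.5))])),.096]]))
cv2.imwrite('pics/w10c.png',cv2.resize(im[0:260,200:440,::-1],None,fx=2.3,fy=2.3,interpolation=2))
```

```text
t 33.77 pos [ 525.6 -120.8  224.2] F [ 0.2 -0.3  0.3] T [-0.011 -0.039  0.022] yaw -16.52 tilt [-0.04  0.01] op 85.4
[[325.70747356 209.2632915 ]
 [325.93927244 170.65689856]
 [327.47340017  31.70614993]
 [377.25463186   6.35406018]]
```

View pics/w10c.png

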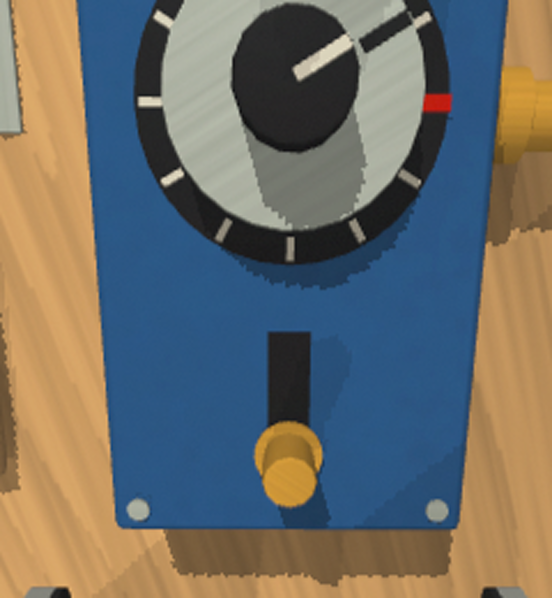

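The bolt top is at (325.7,209.6) against (325.7,209.3) predicted for fully drawn. The pointer bar lines up with the 11 mark. Handing in.

```bash
python3 -c "
from station import ctrl
print(ctrl.finish_job())"
```

```text
the job is handed in; nothing more can be done
None
```

I opened the lock box and handed the job in at about 34 s of the 72 s allowed; the hand-in gives no verdict.

**Dial:** I turned it left to 12, right to 1, then left to 11.
- I kept a light press while turning. The force readings were mostly 15.6–18 N, with one dip to 14.9 N. I only got a reading at the end of each 0.6 s move, so anything between those isn't recorded.
- At each number I lifted until the dial met its upper stop, which showed as a slight upward pull (−5, −5 and −2 N). The tool came back to the same height each time.
- At 12 and 1 I measured the pointer within about 0.5° of the number. At 11 I only compared the picture by eye, and it looked the same as the other two.

**Bolt:** I drew it 36.2 mm, until the force rose to 9.4 N at the hard stop, then let go.

**Last checks:**
- **Bolt position:** the knob top was within about half a pixel of where it should be when fully drawn. An earlier picture, taken while the arm was still settling, was about 3 pixels off.
- **Dial position:** the dial is up, with the pointer at 11.
- **Surroundings:** the gripper is clear, with contact forces near zero. The kitchen things look unmoved in the pictures, judged by eye only.

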